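Slide a thin plate out of its tray and cam-clamp it

TASK

Slide the thin brass plate lengthwise out of the open end of its tray until enough of it overhangs to be gripped, then lift it off and lay it flat on the clamp bed between the red sprung jaw and the cam, its inner end close to the black stop. Then turn the cam lever clockwise until the plate has taken up the gap and the sprung jaw just gives way (lever over the green mark), and no further: the jaw must never be driven far back. Do not let the plate fall on the worktop, and leave the other things alone.

Things in the scene. Friction and masses are not known exactly. Their poses are not given: they have to be found in the camera images.
- plate: loose brass plate, 130 (x) x 45 (y) x 4 (z) mm, about 70 g. Origin: centre of its underside; x along its length, z up; turned with the tray at the start. Rails stand 4 mm above its top, so it cannot be gripped in the tray. Push it at its rear end (+x) from the pocket behind it, or drag it from above. It tips off when more than 65 mm overhangs.
- tray: fixed tray, grey floor, blue rails. Origin: centre at worktop level; +x runs along the plate to the rear. Floor 35 mm above the origin, from x = -90 mm (open end, facing right, to the clamp) to +93 mm (rear wall). Channel y = -24 to +24 mm; rails and rear wall rise 8 mm above the floor. The plate's centre starts at x = -22 to -12 mm, leaving a pocket of 40 mm or more behind its rear end.
- clamp: fixed aluminium cam clamp. Origin at worktop level, +x away from the robot, +y left, z up. Bed top 35 mm above the origin, from x = -15 to +85 mm; a plate centred near the origin overhangs it by 50 mm towards -x, free for fingers. Green mark on the flange at the -y side, under the lever when it points to -y.
- stop_face (a point): foot of the black stop's face, on the bed at x = +72, y = 0 mm of the clamp; the stop is 12 mm high and limits the plate towards the clamp's +x
- cam_pivot (a point): vertical pivot of the cam at bed height, at x = +25, y = -32.5 mm of the clamp. The cam is a steel disc of radius 15 mm, 12 mm high, centred 10 mm off the pivot; the lever (10 mm wide) lies 12 to 18 mm above the bed. Cam open, the bed is free from y = -27.5 to +26.5 mm of the clamp.
- cam (a joint): cam angle, rad, growing clockwise from above, 0 to 2.6. At 0 (open) the lever points along the clamp's +x, at 1.57 along its -y. Starts at 0 to 0.4; stiff friction (0.15 N m), stays where it is left. With the plate in, the gap is taken up at about 1.47; then the jaw is pushed back about 1 mm at 1.57, 2 mm at 1.67, 4 mm at 1.88.
- jaw_block (a joint): how far the red sprung jaw is pushed back (to the clamp's +y) from rest, m, 0 to 0.008; spring 1.5 N preload and 1.5 N per mm. At rest its face is at y = +26.5 mm of the clamp, x = -10 to +50 mm; it rises 10 mm above the bed.
- lever_pin (a point): middle of the red upright handle pin at the end of the cam lever, a round pin of 12 mm diameter and 30 mm height (from 15 mm below to 15 mm above this point, which is 68.5 mm above the worktop); 65 mm from the pivot
- vial_1: bystander: amber vial with a white cap, 27 mm wide, 60 mm high, loose; origin under its centre
- lens_mount: bystander: lens on a small post, 32 mm wide, 66 mm high, loose; origin under its centre
- petri_dish: bystander: clear dish, 60 mm wide, 15 mm high, loose; origin under its centre
- blue_tape: bystander: roll of dark tape lying flat, 55 mm wide, 19 mm high, loose; origin under its centre

How it is judged:
On the way, in this order (a step that is already met when the one before it is completed fails the run):
1. the plate, still lying flat on the tray, overhangs its open end by at least 25 mm (x of plate in the frame of tray between -0.092 and -0.05 m and z of plate in the frame of tray between 0.032 and 0.0375 m and angle between plate's own z axis and vertical below 0.06 rad), for 0.2 s.
2. the plate lies flat and let go on the clamp bed between cam and jaw (x of plate in the frame of clamp between -0.015 and 0.011 m and z of plate in the frame of clamp between 0.032 and 0.0375 m and angle between the z axis of plate and the z axis of clamp, either way round below 0.06 rad and contact force between the fingers and plate below 0.2 N and y of plate in the frame of clamp between -0.012 and 0.012 m and angle between the x axis of plate and the x axis of clamp, either way round below 0.2 rad), for 0.2 s.
At the end, for the whole second after the job is handed in: The plate lies still and flat on the clamp bed, along it within about 3 degrees, its inner end within 22 mm of the black stop, clamped between cam and sprung jaw with the jaw pushed back by 0.5 to 4 mm (x of plate in the frame of clamp between -0.015 and 0.011 m and y of plate in the frame of clamp between -0.002 and 0.01 m and z of plate in the frame of clamp between 0.032 and 0.0375 m and angle between the z axis of plate and the z axis of clamp, either way round below 0.06 rad and angle between the x axis of plate and the x axis of clamp, either way round below 0.06 rad and value of joint jaw_block between 0.0005 and 0.004 m and linear speed of plate below 0.01 m/s); the robot touches nothing.
It fails at once if the plate falls off the tray or the bed (height (world z) of plate below 0.02 m).
It fails at once if the cam is overrun: the sprung jaw is driven back more than 5.5 mm (value of joint jaw_block above 0.0055 m).
It fails at once if a bystander (vial, lens mount, dish or tape) is moved by more than 20 mm (distance of any of vial_1, lens_mount, petri_dish, blue_tape from where it was at the start of the episode above 0.02 m).
It also fails if it takes over 61 s, if anything falls off the work surface, if the arm or the gripper's body presses on something with over 40 N, if the wrist force passes 120 N, or if a joint passes its speed limit or range.

ROBOT

A 7-joint arm with a two-finger parallel gripper is mounted at the origin on a cart in front of the work surface, level with it; the furniture and walls round the work are solid. World frame = base frame: x ahead of the robot, y to its left, z up, the work surface at z = 0. Lengths are in m, angles in rad, forces in N, time in s.
With the tool pointing down it reaches from about 0.425 to 0.925 m from the base axis. Payload 6.8 kg.
Tool frame: the origin (TCP) lies on the centre line of the jaws, within the pads' length; the fingertips stand bot.tip_reach ahead of it and the grasp point (between the pads) lies 3 mm ahead of it (bot.tip_reach is the distance from the TCP to the fingertips, in m); z points along the fingers, y is the line along which they close (so a half turn about z gives the same grasp; the last joint's range is limited). The gripper opens to 85 mm and grips with 20 to 120 N. Pads are 22 mm wide; open, the fingers measure 114 mm over their backs; the gripper's body (76 mm by 85 mm) begins 54 mm behind the grasp point. The pads swing forward as they close: fully open they stand 13 mm farther back than shut.
Start: joints at [1.02, 0.477, 0.022, 1.555, -0.011, 1.109, -0.083], TCP at [0.289, -0.61, 0.253] pointing down, gripper open.
Joint ranges: [-2.96, 2.96], [-0.34, 2.1], [-1.41, 1.46], [0.24, 2.44], [-1.37, 4.51], [0.17, 1.92], [-2.96, 2.96]. Speed limits (rad/s): [2.39, 2.39, 3.14, 3.14, 3.14, 3.14, 3.14].

INTERFACE

Orientations are given as a unit quaternion [w, x, y, z].
In Python, from station import bot gives the robot as it stands.
- The arm moves only by the tool jog_arm, never from a script. Its argument "deltas" is a list of rows, each a list of 7 numbers: the shift along the world's x, y, z in m, then the turn, a rotation vector about the world's x, y, z in rad, then the opening, from 0 (shut) to 1 (fully open). In form: [[x, y, z, rx, ry, rz, grip], ...]. A call has 1 to 10 rows; each row shifts and turns the commanded pose from where the row before left it; what a row does not reach is not made up. A row lasts 1/10 s, in which the tool goes at most 50 mm and 8.59 degrees, less where a joint would pass 70% of its speed; a pose out of reach is approached as far as the arm can. A call with a gripper value outside its range is refused whole. The fingers move at their own pace and stop on an object; "newtons" is the grip in N (left out, the last holds). Time passes only in rows, so rows that do not move let the fingers close. It gives the time, the measured TCP pose, the force, the opening and the grip force at its end, in the units of the state.
- bot.get_obs(): the state, without advancing time (a new reading comes with each control period).
- bot.read_camera(name): name is "side" or "top"; returns a dict with "img" (420x560x3 uint8, red, green, blue), "K" (3x3 intrinsics, pixels), "dist_coeffs" ([k1, k2, p1, p2, k3] as OpenCV has them; the pictures are not rectified), "eye" and "attitude" of the camera in the world. Camera axes: x right, y down, z forward; pixel columns grow to the right and rows downward; lengths in m; the calibration is good to about 2 mm. A picture is of the moment at which its call begins. There is no depth.
- bot.hand_in(): hands the job in; it is judged then, once.
The state is a dict: "t": time; "q": joint angles; "joint_vel": joint speeds; "joint_torque": joint torques, N m; "eef_pos": TCP position; "tool_rot": TCP orientation; "contact_force": force on the tool from outside, world axes, zero at the start; "torque": the same for the moment, N m; "gripper_width": opening from 0.0 (shut) to 1.0 (fully open); "grasp_force": force on a finger pad.
Only numpy, scipy, OpenCV 4.12 (cv2) and the standard library are available. Lean on these libraries where they do the work, as an engineer would, in place of code of your own. Each camera call takes 0.05 s, during which the arm holds its last target. There are 200 camera calls.

## Working session

There is one attempt and no reset: what is moved stays moved. The work goes in short steps, Python scripts to look and compute and a tool call to move; the robot and the scene stay as the last step left them, time stands still between calls to the robot, and variables do not carry over. Pictures are saved under pics/ and viewed, at most 10 in all, crops included, and the job is handed in when it is done.

Besides the shell and the picture viewer there is one more tool, called as name([rows], argument=value, ...), one row to a line, values as JSON. jog_arm: Moves the arm, as the interface text tells. Its arguments: {"type":"object","properties":{"deltas":{"type":"array"},"newtons":{"type":"number"}},"required":["deltas"]}

```bash
mkdir -p pics; cat > h.py <<'E'
import numpy as np, cv2
from station import bot
from scipy.spatial.transform import Rotation as R
def snap(name,fn,crop=None,s=1):
    d=bot.read_camera(name); im=d["img"][:,:,::-1]
    np.savez(fn+'.npz',K=d["K"],D=d["dist_coeffs"],e=d["eye"],a=d["attitude"])
    cv2.imwrite('raw_'+fn+'.png',im)
    if crop: x0,y0,x1,y1=crop; im=im[y0:y1,x0:x1]
    cv2.imwrite('pics/'+fn+'.png',cv2.resize(im,None,fx=s,fy=s,interpolation=cv2.INTER_CUBIC)); return d
def rot(a):
    a=np.array(a,float)
    return a if a.shape==(3,3) else R.from_quat(a[[1,2,3,0]]).as_matrix()
def ray(fn,px,z):
    d=np.load(fn+'.npz'); p=cv2.undistortPoints(np.array(px,float).reshape(-1,1,2),d['K'],d['D']).reshape(-1,2)
    v=np.c_[p,np.ones(len(p))]@rot(d['a']).T
    z=np.broadcast_to(z,len(p)); return d['e']+v*((z-d['e'][2])/v[:,2])[:,None]
def proj(fn,P):
    d=np.load(fn+'.npz'); r=rot(d['a']); t=-r.T@d['e']
    return cv2.projectPoints(np.array(P,float).reshape(-1,3),cv2.Rodrigues(r.T)[0],t,d['K'],d['D'])[0].reshape(-1,2)
E
python3 - <<'E'
from h import *
for n in('top','side'):
    d=snap(n,n+'0',s=1.4); print(n,d['K'],d['eye'],d['attitude'],d['dist_coeffs'])
print(bot.get_obs(),bot.tip_reach)
E
```

```text
top [[546.34310891   0.         287.64239453]
 [  0.         546.34310891 204.78822308]
 [  0.           0.           1.        ]] [0.50700886 0.00563914 0.97819161] [ 0.03569008 -0.69745087  0.7137121  -0.05388458] [-0.20811307  0.          0.          0.          0.        ]
side [[473.06074041   0.         279.33775691]
 [  0.         473.06074041 210.88528681]
 [  0.           0.           1.        ]] [ 0.03124083 -0.39428591  0.55810853] [-0.41167042  0.76487194 -0.43571375  0.23590658] [-0.06179912  0.          0.          0.          0.        ]
{'t': 0.1, 'q': array([ 1.01990498,  0.47770633,  0.02234842,  1.55633994, -0.0115114 ,
        1.10929893, -0.08308071]), 'joint_vel': array([-0.00139562, -0.00336053,  0.00083169, -0.00314464,  0.00238863,
        0.00131923, -0.00074808]), 'joint_torque': array([ 5.31444573e-03, -5.97754383e+01,  1.61451146e+00, -2.81951398e+01,
        1.29034903e-02,  5.04388139e-03, -1.83614821e-05]), 'eef_pos': array([ 0.28899443, -0.60946151,  0.2524358 ]), 'tool_rot': array([-7.78493388e-04,  9.75588389e-01,  2.19605637e-01, -2.31601873e-04]), 'contact_force': array([ 0.54927204, -0.69967666, -0.0336912 ]), 'torque': array([-0.00417006, -0.05267944,  0.0396241 ]), 'grasp_force': 0.0, 'gripper_width': 1.000076920809978} 0.022
```

View pics/top0.png

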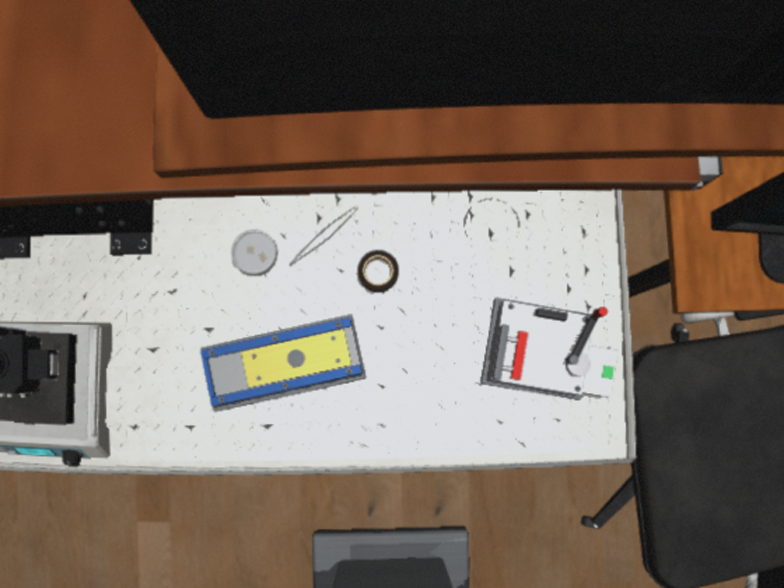

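View pics/side0.png

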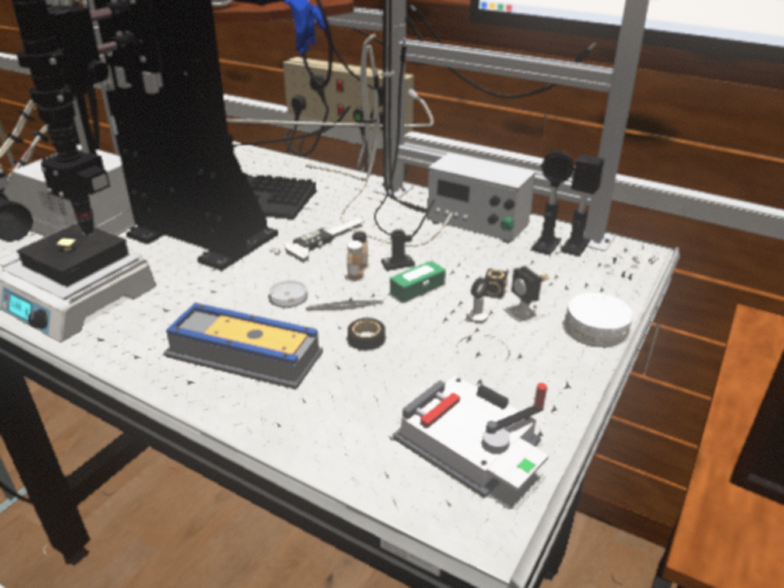

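The top view shows the tray, with its rear at left (~205,380), its open end at right (~358,348) and the plate at (243–350, ~358). The clamp is at (485–615, 300–398), with the lever pin at about (603,312). I'll enlarge both.

```bash
python3 - <<'E'
import cv2
im=cv2.imread('raw_top0.png')
cv2.imwrite('pics/c1.png',cv2.resize(im[220:300,138:268],None,fx=6,fy=6,interpolation=cv2.INTER_CUBIC))
cv2.imwrite('pics/c2.png',cv2.resize(im[205:290,338:448],None,fx=7,fy=7,interpolation=cv2.INTER_CUBIC))
E
```

```text
(no output)
```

View pics/c1.png

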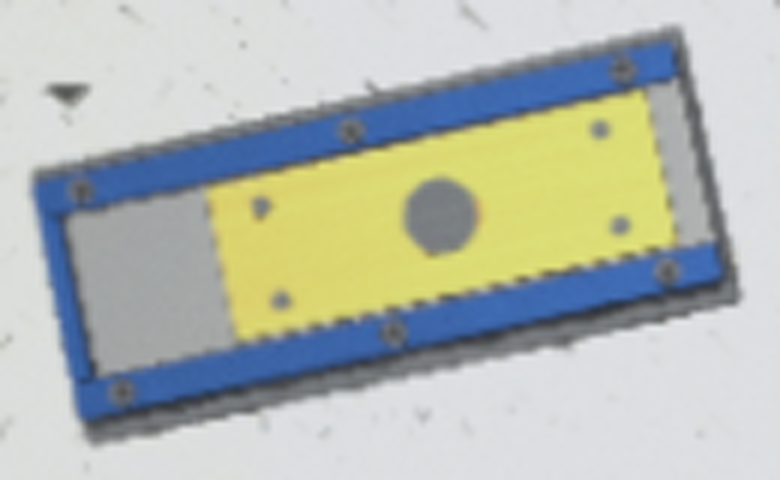

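View pics/c2.png

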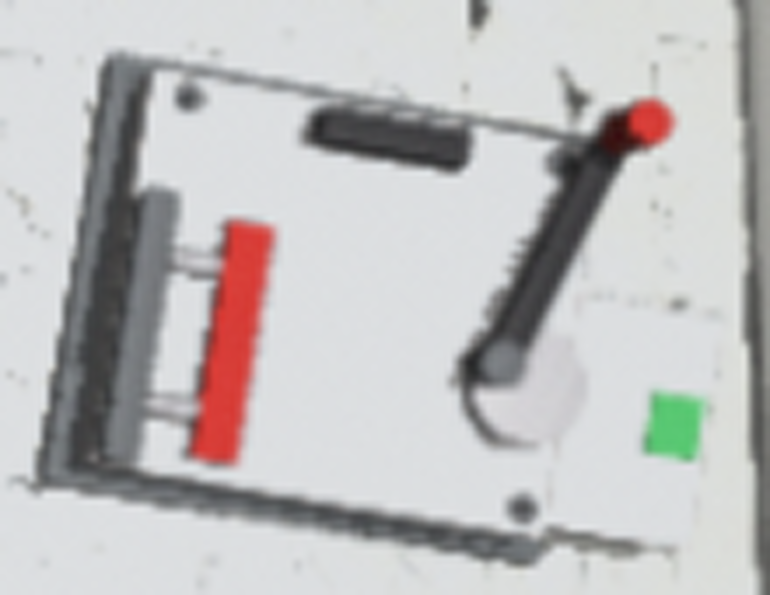

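```bash
cat > m.py <<'E'
from h import *
from scipy.optimize import least_squares
def fit(name,pts,px,s,o,fn):
    px=(np.array(px,float)+.5)/s-.5+np.array(o); L=np.array(pts,float)
    def W(v): c,q=np.cos(v[2]),np.sin(v[2]); return np.c_[v[0]+c*L[:,0]-q*L[:,1],v[1]+q*L[:,0]+c*L[:,1],L[:,2]]
    g=ray(fn,px,L[:,2]); 
    best=min((least_squares(lambda v:(proj(fn,W(v))-px).ravel(),[*g[:,:2].mean(0),y],loss='soft_l1') for y in(0,1.57,3.14,-1.57)),key=lambda r:r.cost)
    v=best.x; print(name,v.round(4),'deg',np.degrees(v[2]).round(2),'res px\n',(proj(fn,W(v))-px).round(1).tolist()); return v
E
python3 - <<'E'
from m import *
o=(138,220)
h=.0225
fit('plate',[(.065,-h,.039),(.065,h,.039),(-.065,-h,.039),(-.065,h,.039),(0,0,.039)],[(208,187),(236,341),(647,92),(677,245),(441,216)],6,o,'top0')
fit('tray',[(-.09,-.024,.035),(-.09,.024,.035),(.093,-.024,.043),(.093,.024,.043)],[(681,78),(717,243),(63,212),(92,378)],6,o,'top0')
c=fit('clamp',[(.05,.0265,.045),(-.01,.0265,.045),(.025,-.0325,.054),(.085,.04,.035)],[(274,232),(240,463),(502,362),(152,68)],7,(338,205),'top0')
p=lambda u,z:ray('top0',(np.array(u)+.5)/7-.5+np.array((338,205)),z)
print('pin',p([(652,121)],.0835),'piv',p([(502,362)],.054)); print('stop foot',p([(305,143),(460,170)],.035),'green',p([(673,426)],.035))
q=lambda u,z:ray('top0',np.array(u)/1.4,z)
print('dish,tape',q([(254,253),(378,270)],.015))
w=lambda u,z:ray('side0',np.array(u)/1.4,z)
print('side: pin top',w([(541,387)],.0835),'dish,tape,vial,lens,lens2(world z top guess)',w([(288,296),(367,330),(356,275),(480,315),(523,305)],.0))
E
```

```text
plate [0.5412 0.1136 1.7634] deg 101.04 res px
 [[-0.4, -0.0], [0.1, -0.1], [-0.1, -0.0], [0.4, 0.1], [0.0, 0.1]]
tray [ 0.5384  0.1276 -4.5162] deg -258.76 res px
 [[0.2, 0.2], [0.1, -0.2], [-0.5, 0.1], [0.2, -0.2]]
clamp [ 0.5132 -0.1893 -0.1616] deg -9.26 res px
 [[-0.7, -1.0], [-0.0, 0.6], [-0.5, -0.9], [10.5, 2.0]]
pin [[ 0.58671028 -0.25857831  0.0835    ]] piv [[ 0.53099522 -0.22620137  0.054     ]]
stop foot [[ 0.58776207 -0.1830462   0.035     ]
 [ 0.57995288 -0.22238152  0.035     ]] green [[ 0.51391312 -0.27452159  0.035     ]]
dish,tape [[0.67713522 0.1688293  0.015     ]
 [0.65160187 0.01019893 0.015     ]]
side: pin top [[ 0.58009894 -0.25928544  0.0835    ]] dish,tape,vial,lens,lens2(world z top guess) [[ 0.67917948  0.17088211  0.        ]
 [ 0.66703155  0.02000558  0.        ]
 [ 0.78388481  0.11490038  0.        ]
 [ 0.7832027  -0.10274777  0.        ]
 [ 0.84036821 -0.14772929  0.        ]]
```

jog_arm([
  [0.018,0.045,-0.004,0,0,0.1323,0],
  [0.018,0.045,-0.004,0,0,0.1323,0],
  [0.018,0.045,-0.004,0,0,0.1323,0],
  [0.018,0.045,-0.004,0,0,0.1323,0],
  [0.018,0.045,-0.004,0,0,0.1323,0],
  [0.018,0.045,-0.004,0,0,0.1323,0],
  [0.018,0.045,-0.004,0,0,0.1323,0],
  [0.018,0.045,-0.004,0,0,0.1323,0],
  [0.018,0.045,-0.004,0,0,0.1323,0],
  [0.018,0.045,-0.004,0,0,0.1323,0],
], newtons=60)

```text
t: 1.1
eef_pos: [0.4694, -0.1581, 0.2131]
tool_rot: [0.0, 0.633, 0.774, -0.0]
contact_force: [0.9, 0.0, -0.7]
gripper_width: -0.001
grasp_force: 0.0
```

jog_arm([
  [0.007,0.045,-0.013,0,0,0,0],
  [0.007,0.045,-0.013,0,0,0,0],
  [0.007,0.045,-0.013,0,0,0,0],
  [0.007,0.045,-0.013,0,0,0,0],
  [0.007,0.045,-0.013,0,0,0,0],
  [0.007,0.045,-0.013,0,0,0,0],
  [0.007,0.045,-0.013,0,0,0,0],
  [0.007,0.043,-0.01,0,0,0,0],
  [0,0,0,0,0,0,0],
])

```text
t: 2.0
eef_pos: [0.5239, 0.2059, 0.1114]
tool_rot: [-0.002, 0.631, 0.775, 0.001]
contact_force: [-1.5, 0.6, -0.0]
gripper_width: -0.001
grasp_force: 0.0
```

```bash
python3 - <<'E'
from h import *
o=bot.get_obs(); r=rot(o['tool_rot']); print(o['t'],o['eef_pos'],np.degrees(np.arctan2(r[1,1],r[0,1])),r[:,2],o['q'],o['gripper_width'],bot.tip_reach,o['contact_force'])
t=np.array([.5384,.1276]);e=np.array([-.195,.981]);d=o['eef_pos'][:2]-t; print('tray x,y',d@e,d@[-e[1],e[0]])
E
```

```text
2.0 [0.52394125 0.20586319 0.11136224] 11.689747854105608 [-0.00119331  0.00473864 -0.99998806] [-0.09383833  0.52014114 -0.49922024  1.91791669  0.33644673  0.78515257
 -0.57393417] -0.0010931933154568181 0.022 [-1.46989186  0.56658485 -0.04310143]
tray x,y 0.07959564273616725 -0.0010772902851421903
```

jog_arm([
  [0,0,-0.01,0,0,0,0],
  [0,0,-0.01,0,0,0,0],
  [0,0,-0.01,0,0,0,0],
  [0,0,-0.01,0,0,0,0],
  [0,0,0,0,0,0,0],
])

```text
t: 2.5
eef_pos: [0.5243, 0.1966, 0.0706]
tool_rot: [-0.001, 0.635, 0.772, -0.001]
contact_force: [-0.6, -0.4, -0.7]
gripper_width: 0.004
grasp_force: 0.0
```

jog_arm([
  [0,0,-0.004,0,0,0,0],
  [0,0,-0.004,0,0,0,0],
  [0,0,-0.004,0,0,0,0],
  [0,0,0,0,0,0,0],
])

```text
t: 2.9
eef_pos: [0.525, 0.198, 0.0599]
tool_rot: [-0.0, 0.635, 0.773, -0.0]
contact_force: [-0.4, -0.5, -0.1]
gripper_width: 0.001
grasp_force: 0.0
```

```bash
python3 - <<'E'
from h import *
d=snap('side','s1',(100,170,280,300),4.4)
E
```

```text
(no output)
```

View pics/s1.png

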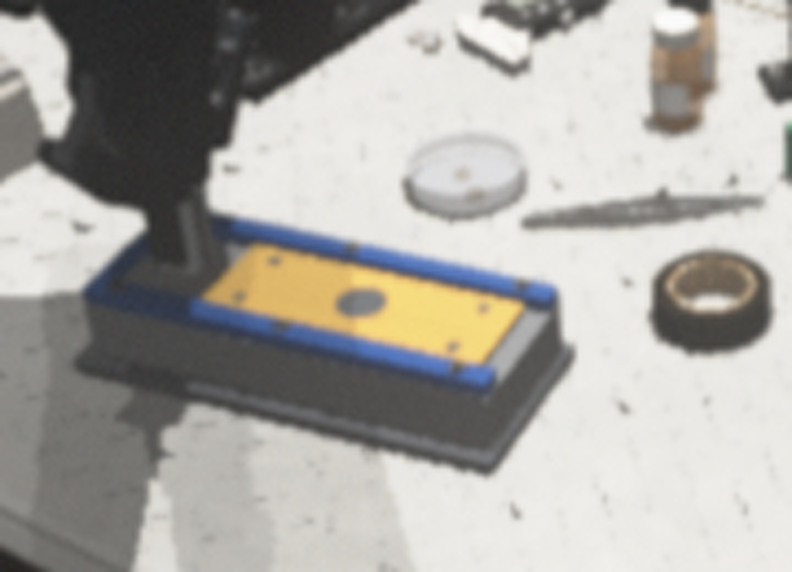

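The fingertips are in the pocket at about (180,268), clear of the rails, and the plate's rear edge is just ahead of them. Next I push it.

jog_arm([
  [0,0,-0.0015,0,0,0,0],
  [0.001,-0.005,0,0,0,0,0],
  [0.001,-0.005,0,0,0,0,0],
  [0.0014,-0.0069,0,0,0,0,0],
  [0.0014,-0.0069,0,0,0,0,0],
  [0.0014,-0.0069,0,0,0,0,0],
  [0.0014,-0.0069,0,0,0,0,0],
  [0.0014,-0.0069,0,0,0,0,0],
  [0.001,-0.005,0,0,0,0,0],
  [0.001,-0.005,0,0,0,0,0],
])

```text
t: 3.95
eef_pos: [0.5363, 0.1432, 0.0588]
tool_rot: [-0.0, 0.635, 0.773, 0.0]
contact_force: [-0.3, 2.1, 1.0]
gripper_width: -0.0
grasp_force: 0.4
```

jog_arm([
  [0.001,-0.005,0,0,0,0,0],
  [0.0006,-0.003,0,0,0,0,0],
  [0,0,0,0,0,0,0],
])

```text
t: 4.25
eef_pos: [0.538, 0.135, 0.0588]
tool_rot: [0.0, 0.635, 0.772, -0.0]
contact_force: [0.1, 0.3, -0.7]
gripper_width: -0.004
grasp_force: 0.0
```

```bash
python3 - <<'E'
from h import *
d=snap('side','s2',(100,170,280,300),4.4)
im=bot.read_camera('top')['img'][205:315,130:300,::-1]
a=cv2.imread('pics/s2.png'); b=cv2.resize(im,None,fx=4,fy=4,interpolation=cv2.INTER_CUBIC)
a=cv2.resize(a,None,fx=.5,fy=.5); 
cv2.imwrite('pics/s2b.png',b)
o=bot.get_obs();e=np.array([-.195,.981]);print((o['eef_pos'][:2]-[.5384,.1276])@e)
E
```

```text
0.007868571690306721
```

View pics/s2.png

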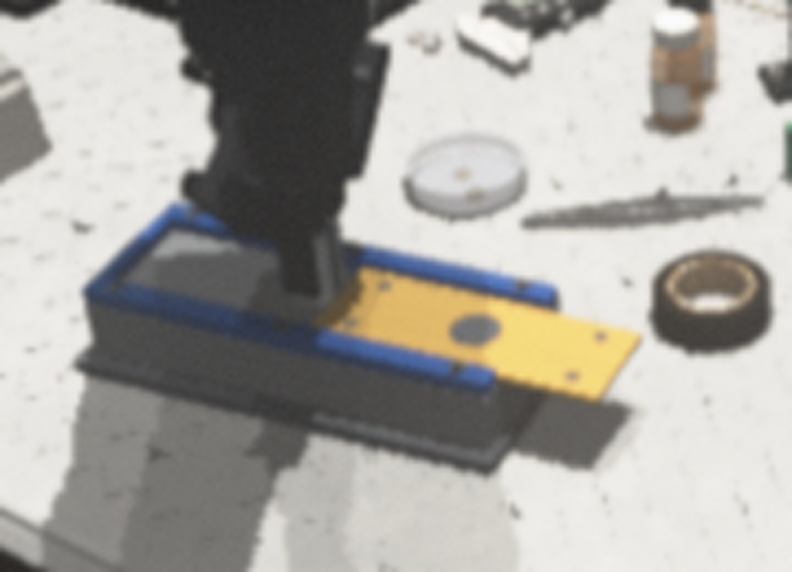

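The plate now overhangs, with its front corners at (642,338) and (600,398) in the crop. I'll measure how far.

```bash
python3 - <<'E'
from h import *
e=np.array([-.195,.981]);n=np.array([-e[1],e[0]]);t=np.array([.5384,.1276])
u=(np.array([(642,338),(600,399),(475,330)])+.5)/4.4-.5+[100,170]
p=ray('s2',u,.039)[:,:2]; print(p,(p-t)@e,(p-t)@n)
u=(np.array([(556,290),(494,376)])+.5)/4.4-.5+[100,170]
p=ray('s2',u,.043)[:,:2]; print('rail ends',(p-t)@e,(p-t)@n)
E
```

```text
[[ 0.57998778 -0.00067334]
 [ 0.5391229  -0.00840104]
 [ 0.5493197   0.06110591]] [-0.13394576 -0.13355799 -0.06736005] [-0.01578431  0.02581104  0.00225412]
rail ends [-0.08958095 -0.09052241] [-0.02922986  0.03120587]
```

jog_arm([
  [0.0008,-0.0039,0,0,0,0,0],
  [0.0008,-0.0039,0,0,0,0,0],
  [0,0,0,0,0,0,0],
  [-0.0004,0.002,0,0,0,0,0],
  [0,0,0.02,0,0,0,0],
  [0,0,0.03,0,0,0,0.75],
  [0.002,-0.01,0.01,0,0,0,0.75],
  [0.005,-0.025,0,0,0,0,0.75],
  [0.005,-0.025,0,0,0,0,0.75],
  [0.005,-0.025,0,0,0,0,0.75],
])

```text
t: 5.35
eef_pos: [0.556, 0.0432, 0.1185]
tool_rot: [0.0, 0.635, 0.773, -0.0]
contact_force: [-0.1, -0.4, -0.7]
gripper_width: 0.746
grasp_force: 0.0
```

jog_arm([
  [0.004,-0.015,0,0,0,0,0.75],
  [0,0,0,0,0,0,0.75],
  [0,0,0,0,0,0,0.75],
])

```text
t: 5.65
eef_pos: [0.5598, 0.0305, 0.1186]
tool_rot: [-0.0, 0.635, 0.773, 0.0]
contact_force: [-0.6, 0.7, 0.2]
gripper_width: 0.748
grasp_force: 0.0
```

```bash
python3 - <<'E'
from h import *
e=np.array([-.195,.981]);n=np.array([-e[1],e[0]]);t=np.array([.5384,.1276])
o=bot.get_obs();d=o['eef_pos'][:2]-t;r=rot(o['tool_rot']);print(o['eef_pos'],d@e,d@n,np.degrees(np.arctan2(r[1,1],r[0,1])),o['gripper_width'])
d=snap('side','s3',(100,170,280,300),4.4)
E
```

```text
[0.55984393 0.03052123 0.11860223] -0.09941583472744608 -0.00210613511911472 11.171973084956768 0.7477563428621574
```

View pics/s3.png

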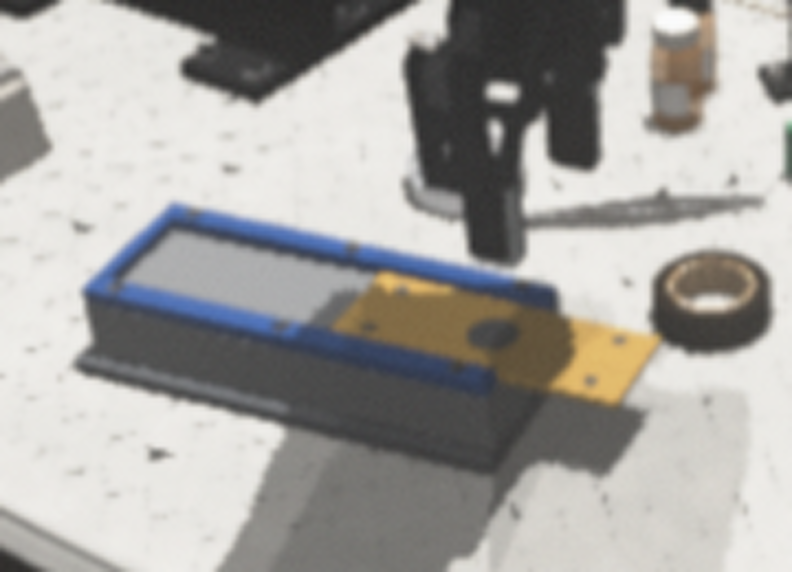

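The plate's front corners are now at (660,338) and (618,403), so it overhangs about 51 mm and lies flat. I'll shift to the overhang, descend and grip.

jog_arm([
  [-0.0005,-0.008,-0.005,0,0,0,0.75],
  [0,0,-0.012,0,0,0,0.75],
  [0,0,-0.012,0,0,0,0.75],
  [0,0,-0.012,0,0,0,0.75],
  [0,0,-0.012,0,0,0,0.75],
  [0,0,-0.012,0,0,0,0.75],
  [0,0,-0.0085,0,0,0,0.75],
  [0,0,-0.004,0,0,0,0.75],
  [0,0,0,0,0,0,0.75],
])

```text
t: 6.6
eef_pos: [0.5592, 0.0219, 0.0407]
tool_rot: [-0.0, 0.635, 0.773, -0.0]
contact_force: [0.2, 1.0, 0.4]
gripper_width: 0.749
grasp_force: 0.0
```

jog_arm([
  [0,0,0,0,0,0,0.6],
  [0,0,0,0,0,0,0.5],
  [0,0,0,0,0,0,0.4],
  [0,0,0,0,0,0,0.4],
  [0,0,0,0,0,0,0.4],
], newtons=60)

```text
t: 7.1
eef_pos: [0.5599, 0.0218, 0.0419]
tool_rot: [0.0, 0.635, 0.773, 0.0]
contact_force: [-0.7, 0.3, 4.9]
gripper_width: 0.502
grasp_force: 60.4
```

jog_arm([
  [0,0,0.003,0,0,0,0.4],
  [0,0,0.006,0,0,0,0.4],
  [0,0,0.01,0,0,0,0.4],
  [0,0,0.015,0,0,0,0.4],
  [0,0,0.02,0,0,0,0.4],
  [0,0,0.02,0,0,0,0.4],
  [0,0,0.01,0,0,0,0.4],
  [0,0,0,0,0,0,0.4],
])

```text
t: 7.9
eef_pos: [0.5607, 0.0219, 0.1274]
tool_rot: [0.001, 0.635, 0.772, 0.001]
contact_force: [0.8, -0.8, -0.7]
gripper_width: 0.502
grasp_force: 60.8
```

```bash
python3 - <<'E'
from h import *
d=snap('side','s4',(100,120,300,270),3.9)
o=bot.get_obs();print(o['eef_pos'],o['grasp_force'],o['gripper_width'],o['q'])
E
```

```text
[0.55994533 0.02167257 0.12614104] 60.83750367164612 0.5043036794681542 [ 0.23340015  0.49182689 -0.48943082  1.91679373  0.31329419  0.80632285
 -0.23108877]
```

View pics/s4.png

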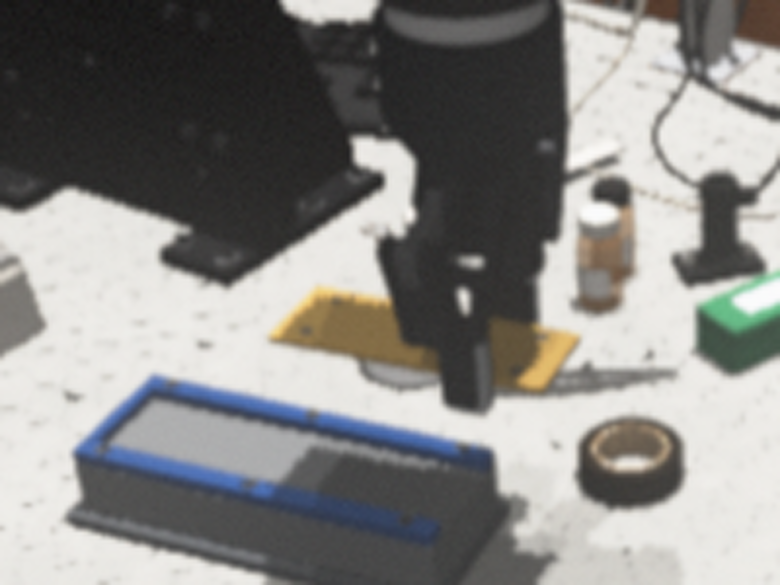

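The plate is held off the tray, with corners at (580,338), (535,388), (318,288) and (268,338). I'll check its tilt and refine the clamp fit.

```bash
python3 - <<'E'
from m import *
u=(np.array([(580,338),(530,389),(318,288),(268,338)])+.5)/3.9-.5+[100,120]
for zr in(.117,.120,.123,.126,.129):
    p=ray('s4',u,[.123,.123,zr,zr]); print(zr,np.linalg.norm(p[0]-p[2]),np.linalg.norm(p[1]-p[3]),np.linalg.norm(p[0]-p[1]))
p=ray('s4',u,.123);print(p,p[:,:2].mean(0),np.degrees(np.arctan2(*(p[2]+p[3]-p[0]-p[1])[1::-1])))
L=[(.05,.0265,.045),(-.01,.0265,.045),(.025,-.0325,.053),(.072,0,.035)];s=[(274,232),(240,463),(502,362),(382,158)]
v=fit('clamp',L,s,7,(338,205),'top0')
q=lambda uu,z:ray('top0',(np.array(uu)+.5)/7-.5+np.array((338,205)),z)
for nm,a in(('bedtop',[(150,68),(560,132)]),('bedbot',[(140,480),(535,541)]),('jaw',[(274,232),(240,463)]),('stop',[(318,146),(460,170)])):
    g=q(a,.045 if nm=='jaw' else .035); d=g[1]-g[0]; print(nm,np.degrees(np.arctan2(d[1],d[0])).round(1),g[:,:2].round(4).tolist())
E
```

```text
0.117 0.13451659866125293 0.1296589156123429 0.04361811001827708
0.12 0.13148095965192333 0.1266762756944652 0.04361811001827708
0.123 0.12864478763712325 0.12388288957864362 0.04361811001827708
0.126 0.12602155062140022 0.1212918336796482 0.04361811001827708
0.129 0.123624804369736 0.11891633439049187 0.04361811001827708
[[ 0.58606279 -0.00613571  0.123     ]
 [ 0.54262086 -0.01005211  0.123     ]
 [ 0.55997812  0.11983679  0.123     ]
 [ 0.51631977  0.11100665  0.123     ]] [0.55124539 0.05366391] 101.97284677599808
clamp [ 0.5124 -0.1896 -0.1821] deg -10.43 res px
 [[0.1, -0.8], [0.1, 0.7], [-0.2, -0.1], [0.1, 0.1]]
bedtop -100.2 [[0.6075, -0.1446], [0.5889, -0.2487]]
bedbot -100.6 [[0.5052, -0.1382], [0.4865, -0.2376]]
jaw 169.3 [[0.5651, -0.1723], [0.5085, -0.1616]]
stop -100.9 [[0.5869, -0.1863], [0.58, -0.2224]]
```

jog_arm([
  [-0.005,-0.0127,0,0,0,-0.12175,0.4],
  [-0.005,-0.0127,0,0,0,-0.12175,0.4],
  [-0.005,-0.0127,0,0,0,-0.12175,0.4],
  [-0.005,-0.0127,0,0,0,-0.12175,0.4],
  [-0.005,-0.0127,0,0,0,-0.12175,0.4],
  [-0.005,-0.0127,0,0,0,-0.12175,0.4],
  [-0.005,-0.0127,0,0,0,-0.12175,0.4],
  [-0.005,-0.0127,0,0,0,-0.12175,0.4],
  [-0.005,-0.0127,0,0,0,-0.12175,0.4],
  [-0.005,-0.0127,0,0,0,-0.12175,0.4],
])

```text
t: 8.95
eef_pos: [0.5085, -0.1057, 0.1243]
tool_rot: [-0.0, 0.963, 0.268, -0.001]
contact_force: [1.3, -0.3, -0.8]
gripper_width: 0.506
grasp_force: 60.9
```

jog_arm([
  [-0.005,-0.0127,0,0,0,-0.12175,0.4],
  [-0.005,-0.0127,0,0,0,-0.12175,0.4],
  [-0.005,-0.0127,0,0,0,-0.12175,0.4],
  [-0.005,-0.0127,0,0,0,-0.12175,0.4],
  [-0.005,-0.0127,0,0,0,-0.12175,0.4],
  [-0.005,-0.0127,0,0,0,-0.12175,0.4],
  [0,0,0,0,0,0,0.4],
  [0,0,0,0,0,0,0.4],
  [0,0,0,0,0,0,0.4],
])

```text
t: 9.85
eef_pos: [0.4797, -0.1804, 0.1249]
tool_rot: [-0.0, 0.996, -0.089, -0.0]
contact_force: [1.0, 0.6, -1.3]
gripper_width: 0.51
grasp_force: 60.8
```

```bash
python3 - <<'E'
from h import *
d=snap('top','t5',(325,190,455,290),6)
o=bot.get_obs();r=rot(o['tool_rot']);print(o['eef_pos'],np.degrees(np.arctan2(r[1,1],r[0,1])),o['grasp_force'],o['q'])
E
```

```text
[ 0.47977956 -0.18040964  0.1250399 ] -100.2566353019139 60.84713816642761 [ 0.24228063  0.38288634 -0.00496378  2.05256309  0.00215643  0.70654603
 -1.51377286]
```

View pics/t5.png

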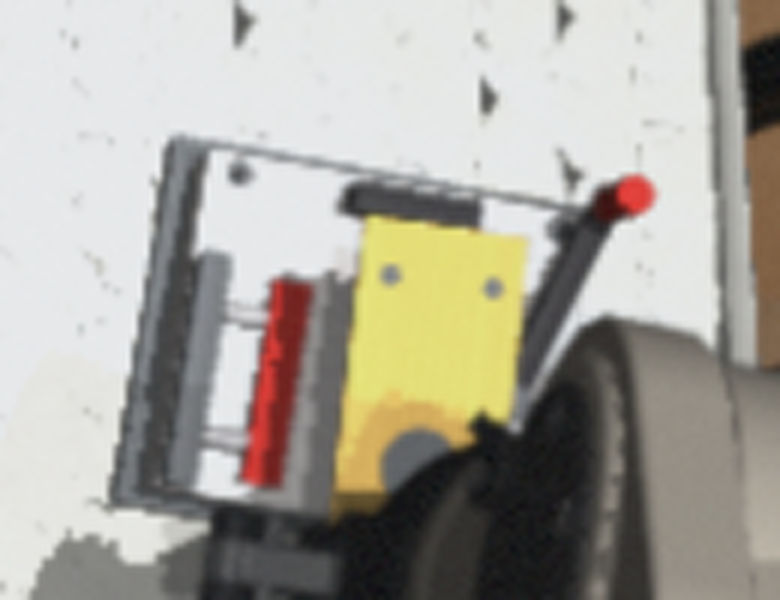

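The plate is held over the bed, with its inner corners at (362,215) and (527,240) and its left edge passing through (332,500). I'll compare that with the clamp frame.

```bash
cat > cl.py <<'E'
from h import *
O=np.array([.5124,-.1896]);y=np.radians(-10.45);C=np.array([[np.cos(y),-np.sin(y)],[np.sin(y),np.cos(y)]])
def tc(p): return (np.asarray(p)[...,:2]-O)@C
E
python3 - <<'E'
from cl import *
U=lambda a:(np.array(a)+.5)/6-.5+[325,190]
for z in(.118,.122):
    p=ray('t5',U([(362,215),(527,240),(335,480),(390,274),(493,289)]),z); print(z,tc(p).round(4).tolist())
    d=p[4]-p[3];print('yaw holes',np.degrees(np.arctan2(d[1],d[0]))+90, 'edge',np.degrees(np.arctan2(*(p[0]-p[2])[1::-1])))
print('pin',tc(ray('t5',U([(633,195)]),.0835)),'tcp',tc(bot.get_obs()['eef_pos']))
print('jaw/stop now',tc(ray('t5',U([(313,283),(281,487)]),.045)),tc(ray('t5',U([(480,225)]),.035)))
E
```

```text
0.118 [[0.0632, 0.029], [0.0636, -0.0164], [-0.0075, 0.0263], [0.0488, 0.0193], [0.0491, -0.009]]
yaw holes -9.73964862552451 edge -8.255216097001366
0.122 [[0.0627, 0.0298], [0.0631, -0.0155], [-0.0077, 0.0271], [0.0484, 0.0201], [0.0487, -0.008]]
yaw holes -9.739648625524438 edge -8.255216097001362
pin [[ 0.08503849 -0.0533181 ]] tcp [-0.03374631  0.00312131]
jaw/stop now [[ 0.05032283  0.02671408]
 [-0.00904444  0.02754229]] [[ 0.07584369 -0.02187675]]
```

jog_arm([
  [-0.0008,-0.0044,0,0,0,-0.02,0.4],
  [0,0,-0.012,0,0,0,0.4],
  [0,0,-0.012,0,0,0,0.4],
  [0,0,-0.012,0,0,0,0.4],
  [0,0,-0.01,0,0,0,0.4],
  [0,0,-0.01,0,0,0,0.4],
  [0,0,-0.006,0,0,0,0.4],
  [0,0,0,0,0,0,0.4],
])

```text
t: 10.7
eef_pos: [0.4781, -0.1856, 0.0623]
tool_rot: [-0.0, 0.995, -0.101, -0.001]
contact_force: [-0.4, -0.0, -1.0]
gripper_width: 0.508
grasp_force: 60.9
```

```bash
python3 - <<'E'
from cl import *
d=snap('top','t6',(325,190,455,290),6)
o=bot.get_obs();r=rot(o['tool_rot']);print(o['eef_pos'],tc(o['eef_pos']),np.degrees(np.arctan2(r[1,1],r[0,1])),o['contact_force'])
E
```

```text
[ 0.47851544 -0.18573981  0.0628756 ] [-0.03402269 -0.00234973] -101.58430486299157 [ 0.4872404  -0.50659729 -0.9363306 ]
```

View pics/t6.png

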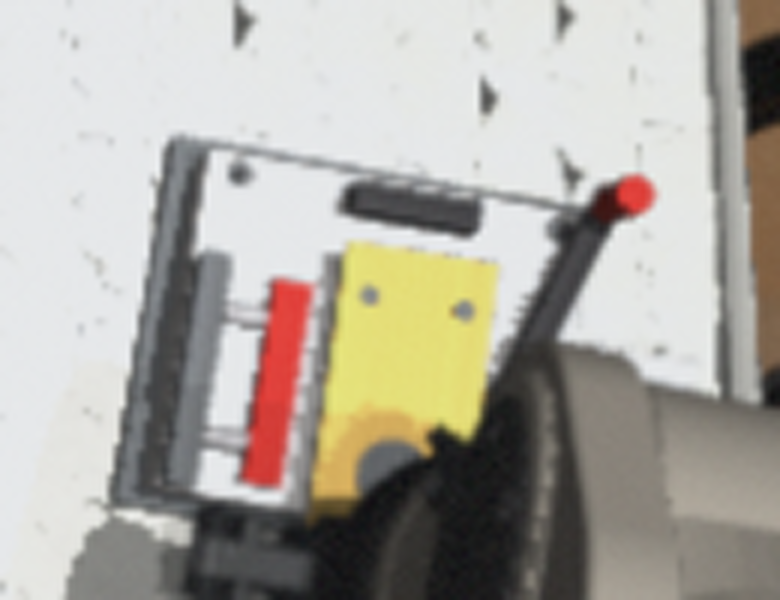

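The plate's inner corners are now at (345,243) and (498,265), with the left edge through (315,485) and the jaw face and stop clear. From here I use image code only.

```bash
python3 - <<'E'
from cl import *
U=lambda a:(np.array(a)+.5)/6-.5+[325,190]
z=.060
p=ray('t6',U([(345,243),(498,265),(315,485),(369,296),(463,310),(484,400)]),z); print(z,tc(p).round(4).tolist())
d=p[4]-p[3];print('yaw holes',np.degrees(np.arctan2(d[1],d[0]))+90, 'edge',np.degrees(np.arctan2(*(p[0]-p[2])[1::-1])))
E
```

```text
0.06 [[0.0616, 0.0218], [0.0622, -0.023], [-0.0075, 0.0206], [0.0477, 0.0129], [0.0479, -0.0146], [0.0235, -0.0242]]
yaw holes -9.957618145294205 edge -9.465894937089265
```

jog_arm([
  [0.0021,0.0006,-0.003,0,0,-0.01,0.4],
  [0,0,-0.005,0,0,0,0.4],
  [0,0,-0.005,0,0,0,0.4],
  [0,0,-0.003,0,0,0,0.4],
  [0,0,-0.002,0,0,0,0.4],
  [0,0,-0.001,0,0,0,0.4],
  [0,0,0,0,0,0,0.4],
])

```text
t: 11.45
eef_pos: [0.4808, -0.1852, 0.0442]
tool_rot: [0.0, 0.994, -0.106, -0.0]
contact_force: [0.3, 1.0, 0.2]
gripper_width: 0.506
grasp_force: 60.9
```

jog_arm([
  [0,0,-0.001,0,0,0,0.4],
  [0,0,0,0,0,0,0.4],
  [0,0,0,0,0,0,0.4],
])

```text
t: 11.75
eef_pos: [0.4809, -0.1852, 0.0434]
tool_rot: [0.0, 0.994, -0.106, 0.0]
contact_force: [-0.5, 0.1, -1.3]
gripper_width: 0.503
grasp_force: 60.9
```

jog_arm([
  [0,0,-0.001,0,0,0,0.4],
  [0,0,0,0,0,0,0.4],
  [0,0,-0.0005,0,0,0,0.4],
  [0,0,0,0,0,0,0.4],
])

```text
t: 12.15
eef_pos: [0.4809, -0.1852, 0.042]
tool_rot: [0.0, 0.994, -0.106, 0.0]
contact_force: [-1.2, 0.7, 4.3]
gripper_width: 0.507
grasp_force: 61.2
```

jog_arm([
  [0,0,-0.0005,0,0,0,0.4],
  [0,0,0,0,0,0,0.4],
])

```text
t: 12.35
eef_pos: [0.4809, -0.1852, 0.0418]
tool_rot: [0.0, 0.994, -0.106, 0.0]
contact_force: [-2.8, 2.1, 8.2]
gripper_width: 0.507
grasp_force: 61.5
```

jog_arm([
  [0,0,0,0,0,0,0.55],
  [0,0,0,0,0,0,0.7],
  [0,0,0,0,0,0,0.75],
  [0,0,0,0,0,0,0.75],
  [0,0,0,0,0,0,0.75],
], newtons=20)

```text
t: 12.85
eef_pos: [0.4808, -0.1852, 0.0412]
tool_rot: [-0.0, 0.994, -0.106, -0.0]
contact_force: [1.0, -0.3, 0.0]
gripper_width: 0.75
grasp_force: 0.0
```

jog_arm([
  [0,0,0.005,0,0,0,0.75],
  [0,0,0.015,0,0,0,0.75],
  [0,0,0.025,0,0,0,0.75],
  [0,0,0.03,0,0,0,0.75],
  [-0.01,0.02,0.015,0,0,0.15,0.75],
  [-0.01,0.03,0,0,0,0.15,0.75],
  [-0.01,0.03,0,0,0,0.15,0.75],
  [0,0,0,0,0,0.15,0.75],
])

```text
t: 13.65
eef_pos: [0.4496, -0.1014, 0.1317]
tool_rot: [-0.001, 0.98, 0.198, -0.0]
contact_force: [0.5, -0.9, -0.4]
gripper_width: 0.753
grasp_force: 0.0
```

```bash
python3 - <<'E'
from cl import *
for n in('top','side'):
    d=snap(n,n+'7'); im=d['img']; hsv=cv2.cvtColor(im,cv2.COLOR_RGB2HSV)
    m=cv2.inRange(hsv,(18,70,90),(35,255,255)); nn,lab,st,ce=cv2.connectedComponentsWithStats(m); k=1+np.argmax(st[1:,4]); print(n,st[k],ce[k])
    c=max(cv2.findContours((lab==k).astype(np.uint8),cv2.RETR_EXTERNAL,cv2.CHAIN_APPROX_NONE)[0],key=len); r=cv2.minAreaRect(c)
    q=cv2.approxPolyDP(c,4,True).reshape(-1,2)
    p=ray(n+'7',q,.039); print(q.tolist(),tc(p).round(4).tolist())
    b=ray(n+'7',cv2.boxPoints(cv2.minAreaRect(tc(ray(n+'7',c.reshape(-1,2),.039)).astype(np.float32))) if 0 else q,.039)
    rr=cv2.minAreaRect(tc(ray(n+'7',c.reshape(-1,2),.039)).astype(np.float32)); print('plate rect clamp',rr)
print(bot.get_obs()['eef_pos'],bot.get_obs()['t'])
E
```

```text
top [ 372  230   33   57 1281] [388.41530055 258.04527713]
[[381, 230], [372, 286], [397, 285], [404, 233]] [[0.0637, 0.0199], [-0.0347, 0.0216], [-0.0266, -0.0216], [0.0649, -0.0213]]
plate rect clamp ((0.015186034142971039, -0.0006142426282167435), (0.045591164380311966, 0.10050394386053085), 89.01457977294922)
side [ 286  283   73   60 1742] [321.25832377 312.6641791 ]
[[358, 294], [337, 283], [286, 328], [309, 342]] [[0.0613, -0.0219], [0.0606, 0.0182], [-0.0678, 0.0178], [-0.0665, -0.0237]]
plate rect clamp ((-0.0029183998703956604, -0.002685749903321266), (0.04799081012606621, 0.13225510716438293), 88.37425994873047)
[ 0.45070766 -0.1045707   0.13176996] 13.75
```

jog_arm([
  [0.0091,-0.0102,0,0,0,0.1485,0.6],
  [0.0091,-0.0102,0,0,0,0.1485,0.6],
  [0.0091,-0.0102,0,0,0,0.1485,0.6],
  [0.0091,-0.0102,0,0,0,0.1485,0.6],
  [0.0091,-0.0102,0,0,0,0.1485,0.6],
  [0.0091,-0.0102,0,0,0,0.1485,0.6],
  [0.0091,-0.0102,0,0,0,0.1485,0.6],
  [0.0091,-0.0102,0,0,0,0.1485,0.6],
  [0.0091,-0.0102,0,0,0,0.1485,0.6],
  [0.0091,-0.0102,0,0,0,0.1485,0.6],
])

```text
t: 14.75
eef_pos: [0.5421, -0.2089, 0.1312]
tool_rot: [0.0, 0.593, 0.805, -0.0]
contact_force: [0.7, -0.1, 0.0]
gripper_width: 0.597
grasp_force: 0.0
```

jog_arm([
  [0.0091,-0.0102,0,0,0,0.1485,0.6],
  [0.0091,-0.0102,0,0,0,0.1485,0.6],
  [0.0091,-0.0102,0,0,0,0.1485,0.6],
  [0.0091,-0.0102,0,0,0,0.1485,0.6],
  [0.0091,-0.0102,0,0,0,0.1485,0.6],
  [0,0,0,0,0,0,0.6],
  [0,0,0,0,0,0,0.6],
])

```text
t: 15.45
eef_pos: [0.5867, -0.2587, 0.1308]
tool_rot: [-0.0, 0.264, 0.965, 0.0]
contact_force: [-0.3, 0.6, 0.1]
gripper_width: 0.603
grasp_force: 0.0
```

```bash
python3 - <<'E'
from cl import *
o=bot.get_obs();r=rot(o['tool_rot']);print(o['eef_pos'],tc(o['eef_pos']),np.degrees(np.arctan2(r[1,1],r[0,1])),o['q'],o['gripper_width'])
for n in('top','side'):
    d=snap(n,n+'8'); hsv=cv2.cvtColor(d['img'],cv2.COLOR_RGB2HSV); m=cv2.inRange(hsv,(0,150,90),(6,255,255))|cv2.inRange(hsv,(174,150,90),(180,255,255))
    nn,lab,st,ce=cv2.connectedComponentsWithStats(m)
    for k in range(1,nn):
        if st[k,4]>15: print(n,st[k],ce[k],tc(ray(n+'8',[ce[k]],.0685)))
E
```

```text
[ 0.58674845 -0.25872148  0.13083169] [ 0.08565235 -0.05448987] 59.41022928405695 [ 0.73831478  0.6247811  -0.59027473  1.70965944  0.41585616  0.93624597
  1.02107446] 0.6029064954767105
top [366 237  10  34 194] [370.56701031 253.96391753] [[0.0177473  0.03715245]]
side [302 284  20  18 106] [310.87735849 293.8490566 ] [[-0.01285779  0.01625899]]
```

jog_arm([
  [0,0,-0.01,0,0,0,0.6],
  [0,0,-0.012,0,0,0,0.6],
  [0,0,-0.012,0,0,0,0.6],
  [0,0,-0.01,0,0,0,0.6],
  [0,0,-0.006,0,0,0,0.6],
  [0,0,-0.002,0,0,0,0.6],
  [0,0,0,0,0,0,0.6],
])

```text
t: 16.25
eef_pos: [0.5873, -0.2581, 0.079]
tool_rot: [-0.0, 0.26, 0.966, 0.0]
contact_force: [-0.2, 0.7, 0.3]
gripper_width: 0.6
grasp_force: 0.0
```

jog_arm([
  [0,0,0,0,0,0,0.4],
  [0,0,0,0,0,0,0.25],
  [0,0,0,0,0,0,0.1],
  [0,0,0,0,0,0,0.05],
  [0,0,0,0,0,0,0.05],
  [0,0,0,0,0,0,0.05],
], newtons=30)

```text
t: 16.85
eef_pos: [0.5876, -0.2586, 0.0798]
tool_rot: [0.0, 0.26, 0.966, -0.0]
contact_force: [-0.8, -1.4, 4.4]
gripper_width: 0.128
grasp_force: 29.4
```

```bash
python3 - <<'E'
from cl import *
o=bot.get_obs();r=rot(o['tool_rot']);print(o['eef_pos'],tc(o['eef_pos']),np.degrees(np.arctan2(r[1,1],r[0,1])),o['gripper_width'],o['grasp_force'],o['contact_force'])
d=tc(o['eef_pos'])-[.025,-.0325];print(np.hypot(*d),np.arctan2(-d[1],d[0]))
# arc plan: 8 steps to theta 1.40
E
```

```text
[ 0.58762657 -0.25856474  0.0798255 ] [ 0.08648747 -0.05417646] 59.832576057895636 0.12805634828672888 29.358835816383362 [-0.80735797 -1.37096944  4.35675735]
0.06519645592003318 0.3389309732715675
```

```bash
python3 - <<'E'
from cl import *
th=np.r_[np.linspace(.34,1.40,11),1.45,1.5,1.55,1.6,1.65]; f=y-th; p=.065*np.c_[np.cos(f),np.sin(f)]
for a,b in zip(np.diff(p,axis=0),np.diff(f)): print([*a.round(4).tolist(),0,0,0,round(b,4),.05])
E
```

```text
[-0.0037, -0.0058, 0, 0, 0, np.float64(-0.106), 0.05]
[-0.0043, -0.0053, 0, 0, 0, np.float64(-0.106), 0.05]
[-0.0049, -0.0049, 0, 0, 0, np.float64(-0.106), 0.05]
[-0.0054, -0.0043, 0, 0, 0, np.float64(-0.106), 0.05]
[-0.0058, -0.0037, 0, 0, 0, np.float64(-0.106), 0.05]
[-0.0062, -0.0031, 0, 0, 0, np.float64(-0.106), 0.05]
[-0.0064, -0.0024, 0, 0, 0, np.float64(-0.106), 0.05]
[-0.0067, -0.0017, 0, 0, 0, np.float64(-0.106), 0.05]
[-0.0068, -0.001, 0, 0, 0, np.float64(-0.106), 0.05]
[-0.0069, -0.0003, 0, 0, 0, np.float64(-0.106), 0.05]
[-0.0032, 0.0001, 0, 0, 0, np.float64(-0.05), 0.05]
[-0.0032, 0.0003, 0, 0, 0, np.float64(-0.05), 0.05]
[-0.0032, 0.0004, 0, 0, 0, np.float64(-0.05), 0.05]
[-0.0032, 0.0006, 0, 0, 0, np.float64(-0.05), 0.05]
[-0.0032, 0.0008, 0, 0, 0, np.float64(-0.05), 0.05]
```

jog_arm([
  [-0.0037,-0.0058,0,0,0,-0.106,0.05],
  [-0.0043,-0.0053,0,0,0,-0.106,0.05],
  [-0.0049,-0.0049,0,0,0,-0.106,0.05],
  [-0.0054,-0.0043,0,0,0,-0.106,0.05],
  [-0.0058,-0.0037,0,0,0,-0.106,0.05],
  [-0.0062,-0.0031,0,0,0,-0.106,0.05],
  [-0.0064,-0.0024,0,0,0,-0.106,0.05],
  [-0.0067,-0.0017,0,0,0,-0.106,0.05],
  [-0.0068,-0.001,0,0,0,-0.106,0.05],
  [0,0,0,0,0,0,0.05],
])

```text
t: 17.85
eef_pos: [0.5368, -0.2923, 0.0799]
tool_rot: [0.001, 0.675, 0.738, -0.001]
contact_force: [-0.7, -5.5, 2.6]
gripper_width: 0.129
grasp_force: 29.5
```

jog_arm([
  [0,0,0,0,0,0,0.05],
  [-0.0034,-0.0002,0,0,0,-0.053,0.05],
  [-0.0035,-0.0001,0,0,0,-0.053,0.05],
  [0,0,0,0,0,0,0.05],
  [0,0,0,0,0,0,0.05],
])

```text
t: 18.35
eef_pos: [0.5306, -0.2927, 0.0799]
tool_rot: [0.001, 0.712, 0.702, -0.001]
contact_force: [-0.0, -6.6, 4.0]
gripper_width: 0.125
grasp_force: 29.5
```

```bash
cat > jaw.py <<'E'
from cl import *
import sys
o=bot.get_obs();r=rot(o['tool_rot']);d=tc(o['eef_pos'])-[.025,-.0325];print('r,theta',np.hypot(*d),np.arctan2(-d[1],d[0]),np.degrees(np.arctan2(r[1,1],r[0,1])),o['contact_force'],o['gripper_width'])
for n in('top','side'):
  fs=[n+'0']; snap(n,n+sys.argv[1]); fs.append(n+sys.argv[1])
  for f in fs:
    im=cv2.imread('raw_'+f+'.png'); hsv=cv2.cvtColor(im,cv2.COLOR_BGR2HSV); m=cv2.inRange(hsv,(0,120,60),(8,255,255))|cv2.inRange(hsv,(172,120,60),(180,255,255))
    nn,lab,st,ce=cv2.connectedComponentsWithStats(m)
    for k in range(1,nn):
      if st[k,4]>40:
        c=max(cv2.findContours((lab==k).astype(np.uint8),0,cv2.CHAIN_APPROX_NONE)[0],key=len).reshape(-1,2)
        print(f,st[k,4],ce[k].round(1),'clamp z.045',tc(ray(f,[ce[k]],.045)).round(4)[0])
    m=cv2.inRange(hsv,(18,70,60),(35,255,255)); nn,lab,st,ce=cv2.connectedComponentsWithStats(m); k=1+np.argmax(st[1:,4])
    c=max(cv2.findContours((lab==k).astype(np.uint8),0,cv2.CHAIN_APPROX_NONE)[0],key=len).reshape(-1,2)
    print(f,'plate',st[k,4],[np.round(v,4) for v in cv2.minAreaRect(tc(ray(f,c,.039)).astype(np.float32))])
E
python3 jaw.py 9
```

```text
r,theta 0.06663183432207 1.3955471936931352 -0.7834860183411331 [-0.03704115 -6.56758278  3.96618945] 0.12459281828066476
top0 214 [370.6 253.4] clamp z.045 [0.0202 0.0333]
top0 plate 1836 [array([-0.0264,  0.3037]), array([0.0454, 0.1296]), np.float64(21.9204)]
top9 222 [370.7 253.7] clamp z.045 [0.0197 0.033 ]
top9 plate 1780 [array([0.0025, 0.0031]), array([0.1299, 0.0463]), np.float64(0.9303)]
side0 132 [195.8   9.9] clamp z.045 [1.4276 1.9724]
side0 93 [240.5   6.3] clamp z.045 [1.6727 1.8529]
side0 182 [313.9 291.8] clamp z.045 [0.0143 0.0302]
side0 plate 934 [array([-0.0265,  0.3036]), array([0.043, 0.132]), np.float64(21.8544)]
side9 96 [240.5   5.9] clamp z.045 [1.6818 1.8619]
side9 121 [195.7  10.3] clamp z.045 [1.4182 1.9624]
side9 204 [314.  292.1] clamp z.045 [0.0138 0.0297]
side9 plate 1753 [array([0.0003, 0.0016]), array([0.1346, 0.0482]), np.float64(0.7975)]
```

jog_arm([
  [-0.0032,0.0001,0,0,0,-0.05,0.05],
  [-0.0032,0.0003,0,0,0,-0.05,0.05],
  [-0.0032,0.0004,0,0,0,-0.05,0.05],
  [0,0,0,0,0,0,0.05],
  [0,0,0,0,0,0,0.05],
])

```text
t: 18.95
eef_pos: [0.5208, -0.2922, 0.0799]
tool_rot: [0.001, 0.763, 0.647, -0.001]
contact_force: [-0.5, -6.9, 4.5]
gripper_width: 0.124
grasp_force: 29.6
```

```bash
python3 jaw.py 10 | grep -v e0
```

```text
r,theta 0.06685876537846552 1.5431559472439544 -9.387394896794351 [-0.46405619 -6.93151419  4.47484812] 0.1238103639559517
top0 214 [370.6 253.4] clamp z.045 [0.0202 0.0333]
top0 plate 1836 [array([-0.0264,  0.3037]), array([0.0454, 0.1296]), np.float64(21.9204)]
top10 215 [370.5 253.6] clamp z.045 [0.0199 0.0335]
top10 plate 1778 [array([0.0035, 0.0049]), array([0.0472, 0.13  ]), np.float64(88.6089)]
side10 139 [195.6   9.8] clamp z.045 [1.427  1.9739]
side10 91 [241.5   5.9] clamp z.045 [1.6868 1.859 ]
side10 199 [313.6 291.9] clamp z.045 [0.0137 0.0303]
side10 plate 1752 [array([0.0013, 0.0031]), array([0.0481, 0.1344]), np.float64(88.3711)]
```

jog_arm([
  [-0.0032,0.0006,0,0,0,-0.05,0.05],
  [-0.0032,0.0008,0,0,0,-0.05,0.05],
  [-0.0013,0.0004,0,0,0,-0.02,0.05],
  [0,0,0,0,0,0,0.05],
  [0,0,0,0,0,0,0.05],
])

```text
t: 19.55
eef_pos: [0.5132, -0.2906, 0.0799]
tool_rot: [0.002, 0.8, 0.6, -0.0]
contact_force: [-0.9, -7.8, 3.6]
gripper_width: 0.13
grasp_force: 29.5
```

```bash
python3 jaw.py 11 | grep -v e0
```

```text
r,theta 0.06694787095257036 1.6594805163681274 -16.269333139806836 [-0.92150944 -7.80392574  3.56153708] 0.12961005435487663
top0 214 [370.6 253.4] clamp z.045 [0.0202 0.0333]
top0 plate 1836 [array([-0.0264,  0.3037]), array([0.0454, 0.1296]), np.float64(21.9204)]
top11 213 [369.9 253.2] clamp z.045 [0.0203 0.0346]
top11 plate 1776 [array([0.0042, 0.0059]), array([0.0465, 0.1298]), np.float64(88.9305)]
side11 133 [196.3   9.1] clamp z.045 [1.4454 1.989 ]
side11 94 [239.7   6.1] clamp z.045 [1.6751 1.8621]
side11 195 [313.2 291.5] clamp z.045 [0.0141 0.0314]
side11 plate 1739 [array([0.0019, 0.0043]), array([0.048 , 0.1346]), np.float64(88.4734)]
```

The jaw is pushed back about 1.6 mm in both views, so I'll release the pin and retreat.

jog_arm([
  [0,0,0,0,0,0,0.25],
  [0,0,0,0,0,0,0.5],
  [0,0,0,0,0,0,0.6],
  [0,0,0,0,0,0,0.6],
  [0,0,0.01,0,0,0,0.6],
  [0,0,0.025,0,0,0,0.6],
  [0,0,0.03,0,0,0,0.6],
  [0,0,0.03,0,0,0,0.6],
  [0,-0.03,0.02,0,0,0,0.6],
  [0,-0.03,0,0,0,0,0.6],
])

```text
t: 20.65
eef_pos: [0.5153, -0.3486, 0.1991]
tool_rot: [0.003, 0.8, 0.6, 0.002]
contact_force: [0.2, -0.6, -0.3]
gripper_width: 0.6
grasp_force: 0.0
```

jog_arm([
  [0,-0.04,0.02,0,0,0,0.6],
  [0,-0.04,0.02,0,0,0,0.6],
  [0,-0.03,0,0,0,0,0.6],
  [0,0,0,0,0,0,0.6],
  [0,0,0,0,0,0,0.6],
  [0,0,0,0,0,0,0.6],
])

```text
t: 21.25
eef_pos: [0.5134, -0.4564, 0.2343]
tool_rot: [-0.001, 0.8, 0.6, 0.0]
contact_force: [0.0, 0.6, -0.0]
gripper_width: 0.599
grasp_force: 0.0
```

```bash
python3 jaw.py 12 | grep -v e0; python3 -c "
from h import *
o=bot.get_obs();print(o['eef_pos'],o['contact_force'],o['joint_vel'].round(3))
a=[cv2.imread('raw_side%s.png'%k).astype(int) for k in('0','12')];d=np.abs(a[0]-a[1]).max(2)
for n,(x,yy) in dict(dish=(206,210),tape=(262,238),vial=(254,190),lens=(343,222),lens2=(374,210)).items(): print(n,(d[yy-15:yy+15,x-15:x+15]>60).mean().round(3))"
```

```text
r,theta 0.23094343231503317 1.4650903760954117 -16.247350007331708 [ 0.04883537  0.59781701 -0.00581568] 0.5990603507801613
top0 214 [370.6 253.4] clamp z.045 [0.0202 0.0333]
top0 plate 1836 [array([-0.0264,  0.3037]), array([0.0454, 0.1296]), np.float64(21.9204)]
top12 215 [369.9 253.2] clamp z.045 [0.0203 0.0345]
top12 49 [449.4 264.4] clamp z.045 [ 0.0221 -0.1083]
top12 plate 1757 [array([0.0041, 0.0061]), array([0.0465, 0.1297]), np.float64(89.4545)]
side12 140 [195.2  10.1] clamp z.045 [1.421  1.9698]
side12 90 [240.6   5.8] clamp z.045 [1.6846 1.864 ]
side12 195 [313.3 291.4] clamp z.045 [0.0144 0.0315]
side12 plate 1750 [array([0.0017, 0.0041]), array([0.0483, 0.1345]), np.float64(88.4275)]
[ 0.51350065 -0.45632954  0.23435985] [0.39440307 0.32464827 0.14443823] [ 0.     0.001  0.005 -0.002  0.003 -0.001  0.   ]
dish 0.0
tape 0.0
vial 0.0
lens 0.0
lens2 0.0
```

```bash
python3 -c "
from station import bot
print(bot.hand_in())"
```

```text
the job is handed in; nothing more can be done
None
```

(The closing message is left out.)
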